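Tip the lamp carton into the labelling frame and print its label

TASK

On the shop counter, push the tall blue-and-white lamp carton near its top so that it tips over where it stands and comes to lie flat on its broad face, wholly inside the yellow frame. Then press the green button on the label printer fully down and let it come back up. Only touch and push: do not pick the carton up or slide it along upright, and leave the three smaller goods (the two boxes and the circuit breaker) where they stand.

Things in the scene. Friction and masses are not known exactly. Their poses are not given: they have to be found in the camera images.
- carton: Loose closed carton, top half blue with a lamp picture, lower half white, yellow label: 90 mm (x) by 50 mm (y) by 170 mm tall (z), 0.18-0.35 kg, upright. Origin: centre of its underside. Broad faces look along +y and -y, one to the frame, one to the printer. Pushed near the top at mid-face it does not slide but tips about its far bottom edge, and falls by itself past 0.29 rad.
- carton_center (a point): Centre of the carton, 85 mm above its underside when upright; 25 mm above the counter when the carton lies on a broad face.
- foot_a (a point): Mid-thickness corner of the carton: bottom, x = -45 mm. When the carton lies flat this is the middle of one corner of its footprint, 25 mm above the counter.
- foot_b (a point): Mid-thickness corner of the carton: bottom, x = +45 mm. When the carton lies flat this is the middle of one corner of its footprint, 25 mm above the counter.
- top_a (a point): Mid-thickness corner of the carton: top, x = -45 mm. When the carton lies flat this is the middle of one corner of its footprint, 25 mm above the counter.
- top_b (a point): Mid-thickness corner of the carton: top, x = +45 mm. When the carton lies flat this is the middle of one corner of its footprint, 25 mm above the counter.
- zone: Flat yellow frame on the grey mat, nothing to bump into: 180 mm (x) by 230 mm (y) over its outer edge, lines 8 mm wide. Origin: its centre. It lies left or right of the carton, centres 115 mm apart (+-11, up to 14 sideways), y within 0.11 rad of the carton's y. The carton's foot stands across its near line; tipped straight that way, the carton falls inside the outer edge.
- printer: Label printer, fixed to the counter, grey box with black top, 130 mm (x) by 90 mm (y) by 59 mm high, a yellow label sticking out 25 mm from its -x side. Origin: centre of its underside. It stands on the other side of the carton from the yellow frame, about 115 mm from the carton's centre.
- print_button (a joint): Green spring push button on the printer's top, diameter 32 mm, pressed straight down. Value: 0 up, 0.006 m fully down (about 5 N); it springs back when let go. Counts as pressed beyond 0.0045 m.
- print_button_top (a point): Centre of the top face of the green button; moves with it.
- bulb_box: Bystander: loose standing bulb box, white with a green band, 60 x 60 x 110 mm high. Origin: centre of its underside.
- breaker: Bystander: loose white three-pole circuit breaker with black toggles, 52 (x) x 66 (y) x 85 mm high. Origin: centre of its underside.
- socket_box: Bystander: loose red flat box with white top label, 50 (x) x 80 (y) x 40 mm high. Origin: centre of its underside.
Not all that is in view belongs to the job. Leave any orange or pink look-alike of the carton alone.

How it is judged:
On the way, in this order (a step that is already met when the one before it is completed fails the run):
1. the carton lies flat on a broad face, wholly inside the yellow frame, at rest (angle between carton's own z axis and vertical between 1.48 and 1.66 rad and height (world z) of carton_center below 0.033 m and x of foot_a in the frame of zone between -0.09 and 0.09 m and y of foot_a in the frame of zone between -0.115 and 0.115 m and x of foot_b in the frame of zone between -0.09 and 0.09 m and y of foot_b in the frame of zone between -0.115 and 0.115 m and x of top_a in the frame of zone between -0.09 and 0.09 m and y of top_a in the frame of zone between -0.115 and 0.115 m and x of top_b in the frame of zone between -0.09 and 0.09 m and y of top_b in the frame of zone between -0.115 and 0.115 m and linear speed of carton below 0.02 m/s and angular speed of carton below 0.15 rad/s), for 0.3 s.
2. the green button is pressed down (value of joint print_button above 0.0045 m), for 0.04 s.
3. the button is let up again (value of joint print_button below 0.0015 m), for 0.1 s.
At the end, for the whole second after the job is handed in: Carton flat on a broad face (level within 0.09 rad, centre under 33 mm high), its whole footprint within the outer edge of the yellow frame, at rest; the button was then pressed beyond 4.5 mm and is up again; the other three goods are within 30 mm of where they stood (all of step 1 and distance of each of bulb_box, breaker, socket_box from where it was at the start of the episode below 0.03 m and value of joint print_button below 0.0015 m); the robot touches nothing.
It fails at once if the carton is lifted off the counter ((angle between carton's own z axis and vertical below 0.25 rad and height (world z) of carton above 0.016 m) or height (world z) of carton above 0.065 m or (angle between carton's own z axis and vertical above 1.4 rad and height (world z) of carton_center above 0.06 m)).
It fails at once if the carton is slid more than 40 mm while upright (angle between carton's own z axis and vertical below 0.25 rad and distance of carton from where it was at the start of the episode above 0.04 m).
It fails at once if the bulb box is shoved (over 30 mm) or tipped (distance of bulb_box from where it was at the start of the episode above 0.03 m or angle between bulb_box's own z axis and vertical above 0.3 rad).
It fails at once if the circuit breaker is shoved (over 30 mm) or tipped (distance of breaker from where it was at the start of the episode above 0.03 m or angle between breaker's own z axis and vertical above 0.3 rad).
It fails at once if the red box is shoved (over 30 mm) or tipped (distance of socket_box from where it was at the start of the episode above 0.03 m or angle between socket_box's own z axis and vertical above 0.3 rad).
It also fails if it takes over 37 s, if anything falls off the work surface, if the arm or the gripper's body presses on something with over 40 N, if the wrist force passes 120 N, or if a joint passes its speed limit or range.

ROBOT

A 6-joint arm with a two-finger parallel gripper is mounted at the origin on the work surface. World frame = base frame: x ahead of the robot, y to its left, z up, the work surface at z = 0. Lengths are in m, angles in rad, forces in N, time in s.
With the tool pointing down it reaches from about 0.35 to 0.8 m from the base axis. Payload 7.3 kg.
Tool frame: the origin (TCP) lies between the finger pads; the fingertips stand 25 mm ahead of it and the grasp point (between the pads) lies 6 mm ahead of it (r.tip_extent is the distance from the TCP to the fingertips, in m); z points along the fingers, y is the direction in which the jaws open and shut (so a half turn about z gives the same grasp; the last joint's range is limited). The gripper opens to 85 mm and grips with 20 to 120 N. Pads are 22 mm wide; open, the fingers measure 114 mm over their backs; the gripper's body (76 mm by 85 mm) begins 54 mm behind the grasp point. The pads swing forward as they close: fully open they stand 13 mm farther back than shut.
Start: joints at [-0.146, 0.342, 1.524, -0, 1.275, -0.146], TCP at [0.525, 0, 0.256] pointing down, gripper open.
Joint ranges: [-2.53, 2.53], [-0.77, 2.02], [0.04, 2.7], [-1, 4.14], [0.28, 2.66], [-3.11, 3.11]. Speed limits (rad/s): [2.57, 2.57, 3.14, 3.14, 3.14, 3.14].

INTERFACE

Orientations are given as a unit quaternion [x, y, z, w].
In Python, from workcell import r, command_gripper, optics gives the robot as it stands. The module is installed in compiled form; this text tells all that it offers. Calls block until the motion is done:
- r.reach(position, orientation): joint-space move of the TCP to a pose.
- r.move_straight(position, orientation=None, speed=0.15, max_force=None): straight line of the TCP; orientation=None keeps the orientation; speed is the mean speed in m/s. With max_force (N) it stops when the force on the tool has changed by that much, and returns True; else False.
- r.movej(angles): joint-space move.
- command_gripper(opening, force=None): finger opening in m; force is the grip in N (None keeps the last); returns when the fingers have stopped.
- r.hold(seconds).
- r.solve_ik(position, orientation): joint angles nearest the present ones, or None.
- r.read_state(): the state.
- optics.get_image(name): name is "scene" or "side" or "wrist"; returns (picture, depth): 400x640x3 uint8, red, green, blue; 400x640 float32, m along the optical axis (not along the pixel's ray), 0 where there is no reading.
- optics.camera_model(name): a dict with "K" (3x3 intrinsics, pixels), "R" (3x3) and "t" (3): a world point X has camera coordinates R X + t; the wrist camera has in their place "tool_from_camera" (4x4, takes a point from camera to tool coordinates, whose origin is the TCP and whose axes are the flange's). Camera axes: x right, y down, z forward; pixel columns grow to the right and rows downward; lengths in m; the calibration is good to about 2 mm. A picture is of the moment at which its call begins: read the wrist's pose just before it. camera_model takes no time and is no camera call.
A pose or a line that the arm cannot do raises r.PlanningError and nothing moves.
- r.finish_job(): hands the job in, once; it reports no verdict.
The state is a dict: "time_s": time; "joint_positions": joint angles; "dq": joint speeds; "tau": joint torques, N m; "eef_pos": TCP position; "eef_rot": TCP orientation; "contact_force": force on the tool from outside, world axes, zero at the start; "torque": the same for the moment, N m; "grip_width": finger opening in m.
Only numpy, scipy, OpenCV 4.12 (cv2) and the standard library are available. Lean on these libraries where they do the work, as an engineer would, in place of code of your own. Each camera call takes 0.05 s, during which the arm holds its last target. There are 200 camera calls.

## Working session

There is one attempt and no reset: what is moved stays moved. The work goes in short steps, each a Python script; the robot and the scene stay as the last script left them, time stands still between calls to the robot, and variables do not carry over. Pictures are saved under pics/ and viewed, about 8 in all and at most 12, crops included, and the job is handed in when it is done.

```bash
mkdir -p pics; cat > h.py <<'E'
import numpy as np, cv2
from workcell import r, command_gripper, optics
def grab(n):
    p,d=optics.get_image(n); return p,d,optics.camera_model(n)
def cloud(d,m):
    K=m["K"];v,u=np.mgrid[:d.shape[0],:d.shape[1]]
    c=np.stack([(u-K[0,2])/K[0,0]*d,(v-K[1,2])/K[1,1]*d,d],-1)
    w=(c-m["t"])@m["R"]; w[d==0]=np.nan
    return w
E
python3 - <<'E'
from h import *
for n in("scene","side"):
    p,d,m=grab(n); cv2.imwrite(f"pics/{n}.png",p[:,:,::-1]); np.savez(f"{n}.npz",p=p,d=d,**m)
    print(n,m["K"].tolist(),(-m["R"].T@m["t"]).round(3),(d>0).mean())
print(r.read_state()["eef_rot"])
E
```

```text
scene [[409.40987791892223, 0.0, 316.88722245821987], [0.0, 409.40987791892223, 204.76869864935964], [0.0, 0.0, 1.0]] [1.141 0.513 0.694] 0.99591796875
side [[373.4016748663705, 0.0, 320.8399950969993], [0.0, 373.4016748663705, 200.93753619273227], [0.0, 0.0, 1.0]] [ 0.467 -0.596  0.627] 0.995953125
[ 7.07094030e-01  7.07119169e-01 -4.16096000e-04 -5.83612393e-04]
```

View pics/scene.png

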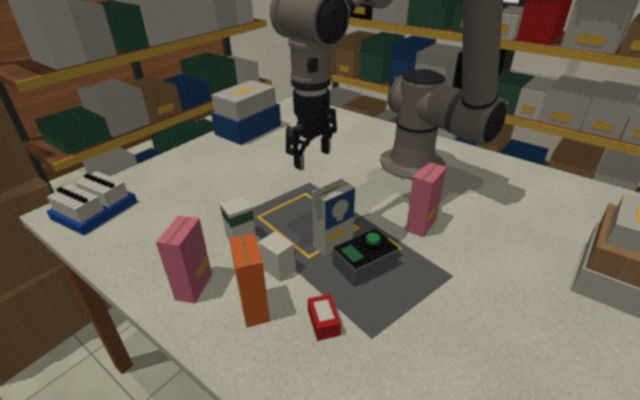

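View pics/side.png

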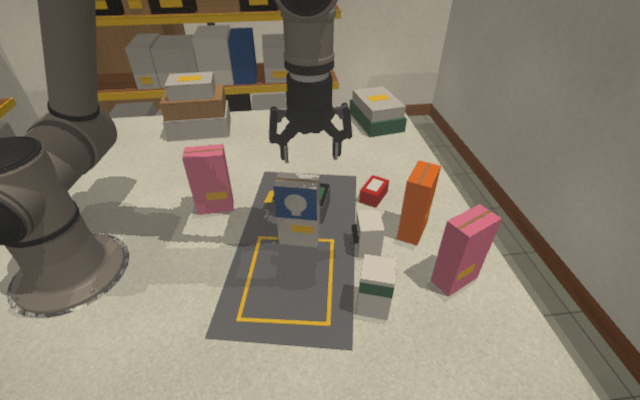

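The scene view shows the carton at (335,215), the frame at about (310,225) on its -y side, and the printer with its button (373,238) on the +y side. In the side view the carton is at (298,210), the frame corners at (258,237), (335,237), (332,323) and (240,322), and the breaker and bulb box stand at +x. Next I'll measure all of these.

```bash
python3 - <<'E'
from h import *
def rect(P,name):
    P=P[:,:2].astype(np.float32); c,s,a=cv2.minAreaRect(P*1000)
    print(name,len(P),"c",np.round(c,1),"size",np.round(s,1),"ang",round(a,2))
for n in("scene","side"):
    z=np.load(n+".npz"); p=z["p"];d=z["d"]; W=cloud(d,z)
    hsv=cv2.cvtColor(p,cv2.COLOR_RGB2HSV); H,S,V=hsv[...,0],hsv[...,1],hsv[...,2]
    yel=(H>17)&(H<32)&(S>110)&(V>90)
    x,y,h=W[...,0],W[...,1],W[...,2]
    box=(x>.3)&(x<.75)&(y>-.35)&(y<.35)
    for nm,mk in [("zone",yel&box&(abs(h)<.008)),("green",(H>45)&(H<80)&(S>150)&(V>80)&box&(h>.045)&(h<.09))]:
        k,l,st,ce=cv2.connectedComponentsWithStats(mk.astype(np.uint8))
        for i in range(1,k):
            if st[i,4]>15: Q=W[l==i]; rect(Q,n+" "+nm); print("   px",ce[i].round(),"z med",np.median(Q[:,2]).round(4),"max",Q[:,2].max().round(4),"mean",Q.mean(0).round(4))
        if nm=="zone": rect(W[mk],n+" zone all"); np.save(n+"_zone.npy",W[mk])
    mk=box&(h>.03)&(h<.2)
    k,l,st,ce=cv2.connectedComponentsWithStats(mk.astype(np.uint8))
    for i in range(1,k):
        if st[i,4]>100:
            Q=W[l==i]; zt=np.percentile(Q[:,2],98); print("   px",ce[i].round(),"ztop",zt.round(4)); rect(Q[Q[:,2]>zt-.008],n+" blob top")
    # carton blue face / top
    ct=box&(h>.16)&(h<.18)&(abs(y)<.15); 
    k,l,st,ce=cv2.connectedComponentsWithStats(ct.astype(np.uint8))
    for i in range(1,k):
        if st[i,4]>15: print(n,"z>.16 px",ce[i].round()); rect(W[l==i],"  "); 
E
```

```text
scene zone 250 c [ 458.9 -125. ] size [129.4 183.6] ang 80.26
   px [279. 212.] z med 0.0018 max 0.0062 mean [ 0.4804 -0.1649  0.0018]
scene zone 24 c [407.3  47.7] size [25.5 12.3] ang 28.16
   px [355. 227.] z med 0.0024 max 0.0038 mean [0.4077 0.0467 0.0021]
scene zone 104 c [566.   -1.6] size [34.  70.8] ang 15.41
   px [306. 252.] z med 0.0019 max 0.0047 mean [0.5641 0.0031 0.0017]
scene zone all 387 c [474.9  -9.7] size [373.7 200. ] ang 84.47
scene green 77 c [497.6 152.1] size [25.8 27.2] ang 77.5
   px [373. 237.] z med 0.0812 max 0.0839 mean [0.4981 0.1527 0.0809]
   px [421. 198.] ztop 0.1716
scene blob top 218 c [319.9 181.5] size [38.1 52.4] ang 3.81
   px [332. 212.] ztop 0.1716
scene blob top 555 c [499.3  37.5] size [54.  91.5] ang 73.45
   px [256. 234.] ztop 0.1704
scene blob top 107 c [738.3  17. ] size [22.8 48.2] ang 0.6
   px [364. 252.] ztop 0.0815
scene blob top 124 c [495.5 152. ] size [28.9 32.7] ang 58.09
   px [323. 312.] ztop 0.0428
scene blob top 811 c [709.1 170.7] size [82.4 50.1] ang 53.43
scene z>.16 px [333. 191.]
   604 c [499.3  37.5] size [54.1 9
[... 280 characters left out ...]
0.76
   px [219. 173.] ztop 0.1718
side blob top 212 c [316.6 180.3] size [35.5 52.9] ang 2.71
   px [409. 203.] ztop 0.1721
side blob top 145 c [736.7  16.7] size [25.9 56.1] ang 0.43
   px [299. 203.] ztop 0.172
side blob top 725 c [497.   37.7] size [53.2 89.7] ang 75.95
   px [374. 186.] ztop 0.0439
side blob top 381 c [707.3 171.2] size [82.5 49.8] ang 52.98
   px [368. 229.] ztop 0.0878
side blob top 542 c [648.8 -11.5] size [68.5 52.7] ang 84.32
   px [376. 282.] ztop 0.1125
side blob top 928 c [ 626.6 -166.8] size [62.3 59.9] ang 71.47
side z>.16 px [413. 180.]
   167 c [736.7  16.7] size [25.9 56.1] ang 0.43
side z>.16 px [296. 182.]
   802 c [497.   37.7] size [53.2 89.7] ang 75.95
```

Both views agree. The carton is at (0.498, 0.0376) with yaw about -15°, and the frame centre is at (0.468, -0.073) with yaw about -10.5°. A straight tip lands centred, so I'll push at mid-face near the top with closed fingers.

```bash
cat >> h.py <<'E'
from scipy.spatial.transform import Rotation as Ro
a=np.deg2rad(-15.0)
q=(Ro.from_euler("z",a)*Ro.from_quat([.70710678,.70710678,0,0])).as_quat()
C=np.array([.498,.0376]); u=np.array([-np.sin(a),np.cos(a)])
pos=lambda s,z:[*(C+s*u),z]
E
python3 - <<'E'
from h import *
command_gripper(0)
print(r.tip_extent, r.read_state()["time_s"])
r.reach(pos(.078,.26),q); r.move_straight(pos(.078,.168),speed=.12)
print(r.read_state()["time_s"], r.move_straight(pos(-.03,.168),speed=.05,max_force=12))
s=r.read_state(); print(s["time_s"],s["eef_pos"],s["contact_force"])
r.move_straight(pos(.05,.20),speed=.15)
r.move_straight(pos(.11,.20),speed=.15)
for n in("side","wrist"):
    s=r.read_state(); p,d,m=grab(n); cv2.imwrite(f"pics/{n}2.png",p[:,:,::-1])
    np.savez(n+"2.npz",p=p,d=d,pos=s["eef_pos"],rot=s["eef_rot"],**m)
print(s["time_s"])
E
```

```text
0.025 0.8667
2.3167 False
4.625 [0.49028267 0.00877104 0.16799802] [-0.34493264  0.16914441  0.02473414]
5.95
```

View pics/side2.png

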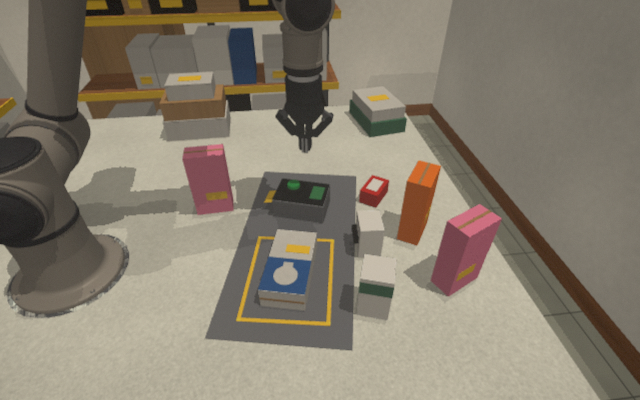

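View pics/wrist2.png

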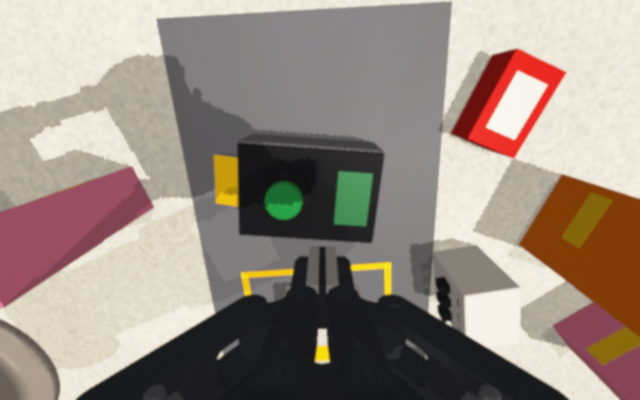

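The side view shows the carton flat inside the frame, with its footprint corners around (270,232), (317,236), (310,307) and (262,303). The wrist view shows the button at (283,200) on the printer. I'll measure the carton footprint and the button from both views.

```bash
python3 - <<'E'
from h import *
def green(W,p,n):
    hsv=cv2.cvtColor(p,cv2.COLOR_RGB2HSV); H,S=hsv[...,0],hsv[...,1]
    mk=(H>45)&(H<80)&(S>140)&(W[...,2]>.068)&(W[...,2]<.095)&(abs(W[...,1]-.15)<.05)&(abs(W[...,0]-.5)<.05)
    Q=W[mk]; c,s,_=cv2.minAreaRect((Q[:,:2]*1000).astype(np.float32)); print(n,len(Q),"green c",np.round(c,1),np.round(s,1),"z",np.percentile(Q[:,2],[10,50,90]).round(4))
z=dict(np.load("side2.npz")); W=cloud(z["d"],z); green(W,z["p"],"side")
x,y,h=np.moveaxis(W,-1,0)
Q=W[(x>.38)&(x<.54)&(y<.06)&(y>-.25)&(h>.044)&(h<.06)]
c,s,a=cv2.minAreaRect((Q[:,:2]*1000).astype(np.float32)); print("carton",c,s,a,"z",np.percentile(Q[:,2],[5,50,95]))
t=np.deg2rad(-10.5); R=np.array([[np.cos(t),np.sin(t)],[-np.sin(t),np.cos(t)]])
print((R@(cv2.boxPoints((c,s,a))-[467.8,-73.3]).T).T.round(1))
w=dict(np.load("wrist2.npz")); T=np.eye(4); T[:3,:3]=Ro.from_quat(w["rot"]).as_matrix(); T[:3,3]=w["pos"]
I=np.linalg.inv(T@w["tool_from_camera"]); w["R"]=I[:3,:3]; w["t"]=I[:3,3]; green(cloud(w["d"],w),w["p"],"wrist")
z=dict(np.load("scene.npz")); green(cloud(z["d"],z),z["p"],"scene")
E
```

```text
side 2 green c [488.3 138.8] [5. 0.] z [0.083  0.0832 0.0834]
carton (469.1295471191406, -69.7601318359375) (173.40452575683594, 90.43009185791016) 75.6951675415039 z [0.04925338 0.05126799 0.05298311]
[[-50.2 -79.8]
 [ 40.  -85.8]
 [ 51.5  87.2]
 [-38.7  93.2]]
wrist 1229 green c [493.5 148.4] [36.6 32.7] z [0.074  0.0811 0.0821]
scene 138 green c [494.8 153.5] [29.4 36. ] z [0.0725 0.0804 0.0823]
```

```bash
python3 - <<'E'
from h import *
B=[.494,.1495]; P=lambda z:[*B,z+r.tip_extent]
r.move_straight(P(.13),q,speed=.12); r.move_straight(P(.09),speed=.08)
f=r.move_straight(P(.066),speed=.02,max_force=15)
s=r.read_state(); print(f,s["time_s"],s["eef_pos"],s["contact_force"])
r.hold(.2); s=r.read_state(); print(s["eef_pos"][2]-.025,s["contact_force"])
r.move_straight(P(.16),speed=.1)
r.hold(.4); s=r.read_state(); print(s["time_s"],s["contact_force"])
p,d,m=grab("side"); W=cloud(d,m); cv2.imwrite("pics/side3.png",p[:,:,::-1])
x,y,h=np.moveaxis(W,-1,0); Q=W[(x>.38)&(x<.54)&(y<.06)&(y>-.25)&(h>.044)&(h<.06)]
print(cv2.minAreaRect((Q[:,:2]*1000).astype(np.float32)))
E
```

```text
True 8.0667 [0.49412496 0.14951085 0.10001471] [-1.15932998 -0.80719369  8.36716932]
0.07502275645254819 [-2.99435149 -0.56599347  9.00246272]
9.675 [-0.5190275   0.98158538  0.92716491]
((469.18603515625, -70.0064697265625), (172.7908935546875, 90.34292602539062), 75.48158264160156)
```

View pics/side3.png

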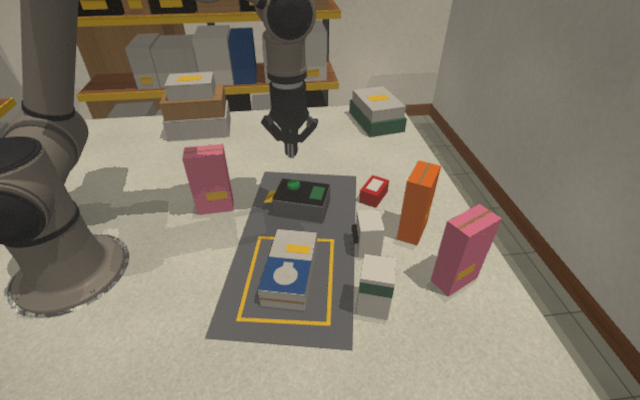

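The carton is unchanged in the frame and the goods haven't moved. The button bottomed out: the tip reached 0.075 m, 6 mm below the button's rest height, with 9 N held. The button is free again, so I'm handing in.

```bash
python3 -c "
from h import *
r.finish_job()"
```

```text
the job is handed in; nothing more can be done
```

I tipped the carton into the yellow frame with one slow push near its top, pressed the green button fully down and let it up. I then handed the job in at about 10 s on the robot's clock, and no verdict was reported.

**Carton:** It lies flat with its top face at 51 mm, against 50 mm expected. Its corners, in the frame's own axes, were within about ±52 mm in x (limit 90) and ±93 mm in y (limit 115). A second measurement after the button press showed it had not moved.

**Button:** The fingertips went to 75 mm, about 6 mm below the button's measured rest height of 81 mm, and held about 9 N there. I then backed off to about 80 mm above it. I judged the button's return from the free tool, not from a direct reading of the joint.

**Other goods:** The last side picture shows the two boxes and the breaker where they stood. I checked this by eye and did not re-measure them.

**Disagreement:** The views differed by about 5 mm on the button's centre, so I aimed between the wrist and scene values. The side camera gave only 2 pixels there and I ignored it.

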